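Set the condiment stand on the board and screw its foot until it stops rocking

ROBOT

A 7-joint arm with a two-finger parallel gripper is mounted at the origin on a cart in front of the work surface, level with it; the furniture and walls round the work are solid. World frame = base frame: x ahead of the robot, y to its left, z up, the work surface at z = 0. Lengths are in m, angles in rad, forces in N, time in s.
With the tool pointing down it reaches from about 0.4 to 0.85 m from the base axis. Payload 10.4 kg.
Tool frame: the origin (TCP) lies at the very end of the fingers, on their centre line; the grasp point (between the pads) lies 19 mm behind it; z points along the fingers, y is the direction in which the jaws open and shut (so a half turn about z gives the same grasp; the last joint's range is limited). The gripper opens to 87 mm and grips with 3 to 60 N. Pads are 19 mm wide; open, the fingers measure 117 mm over their backs; the gripper's body (75 mm by 190 mm) begins 51 mm behind the grasp point.
Start: joints at [-1.125, 0.332, -0.065, 1.46, 0.022, 1.35, -0.088], TCP at [0.282, 0.558, 0.223] pointing down, gripper open.
Joint ranges: [-2.6, 2.6], [-0.5, 2.12], [-1.47, 1.34], [0.16, 2.42], [-1.27, 4.41], [0.06, 2.06], [-2.6, 2.6]. Speed limits (rad/s): [2.22, 2.22, 2.79, 2.79, 3.14, 3.14, 3.14].

INTERFACE

Orientations are given as a unit quaternion [x, y, z, w].
In Python, from bench import r gives the robot as it stands.
- The arm moves only by the tool move_arm, never from a script. Its argument "deltas" is a list of rows, each a list of 5 numbers: the gripper's target within -1 to 1 (fully open at 1, half-way at 0, shut at -1), then the shift along the tool's x, y, z as a fraction of full scale, then the turn about the tool's z as a fraction of full scale. A call has 1 to 12 rows; each row shifts and turns the commanded pose from where the row before left it, along the tool's axes as they then stand; what a row does not reach is not made up. Full scale, the value 1, is 2.5 cm for a shift and 90 degrees for a turn. A row lasts 1/12 s, in which the tool goes at most 41.7 mm and 7.16 degrees, less where a joint would pass 70% of its speed; a pose out of reach is approached as far as the arm can. A call with a number of a shift or a turn outside -1 to 1 is refused whole. A call with a gripper value outside its range is refused whole. The fingers move at their own pace and stop on an object; "squeeze" is the grip in N (left out, the last holds). Time passes only in rows, so rows that do not move let the fingers close. It gives the time, the measured TCP pose, the force and the opening at its end, in the units of the state.
- r.read_state(): the state, without advancing time (a new reading comes with each control period).
- r.camera(name): name is "side" or "top" or "wrist"; returns the picture (384x512x3 uint8, red, green, blue); there is no depth.
- r.camera_info(name): a dict with "K" (3x3 intrinsics, pixels), "R" (3x3) and "t" (3): a world point X has camera coordinates R X + t; the wrist camera has in their place "hand_eye" (4x4, takes a point from camera to tool coordinates, whose origin is the TCP and whose axes are the flange's). Camera axes: x right, y down, z forward; pixel columns grow to the right and rows downward; lengths in m; the calibration is good to about 2 mm. A picture is of the moment at which its call begins: read the wrist's pose just before it. camera_info takes no time and is no camera call.
- r.close_job(): hands the job in, once; it reports no verdict.
Trained networks look in the newest picture that a camera, given by its name, has taken for a name from the list of things; names that differ only in an ending like _2 or _b are one class to them, and where a whole thing is asked for, a point or a joint stands for the part that bears it (a point fixed in the world has none). Each returns a list of dicts, best first, with "confidence" (0 to 1); they miss things now and then, are a little off and sometimes report something else, mostly with a low value. They report only what shows in the picture. A call takes as long as a camera call.
- r.boxes_of(camera, label): "position" ([x, y, z] in m, in the coordinates of the camera as it stood for that picture, good to about 4 mm: the middle of the surface that is visible of it).
- r.tip_of(camera, label): "position" ([x, y, z] in m, in the coordinates of the camera as it stood for that picture, good to about 4 mm: a listed point, or the origin of a listed thing).
The state is a dict: "time": time; "joint_positions": joint angles; "joint_vel": joint speeds; "joint_torque": joint torques, N m; "ee_pos": TCP position; "eef_rot": TCP orientation; "ft_force": force on the tool from outside, world axes, zero at the start; "torque": the same for the moment, N m; "width": finger opening in m.
Only numpy, scipy, OpenCV 4.12 (cv2) and the standard library are available. Lean on these libraries where they do the work, as an engineer would, in place of code of your own. Each camera call takes 0.05 s, during which the arm holds its last target.

TASK

Carry the wooden condiment stand by its handle to the round serving board, set it down in the middle and let go of it. It rocks there because the foot under the red knob is too short: then screw that foot down with the knob, taking it anew as often as needed, until all four feet stand on the board and the stand no longer rocks when pressed on that corner, and does not lean from screwing too far. Leave the other things alone.

Things in the scene. Friction and masses are not known exactly. Their poses are not given: they have to be found in the camera images.
- stand: Loose wooden condiment stand, about 0.85 kg. Base plate 200 mm along its x, 150 mm along its y, underside 30 mm, top 46 mm above the origin, which lies under the plate's middle at the level of the soles. Three fixed rubber feet, 18 mm across, soles at z = 0: at x, y = (80, 55), (80, -55), (-80, 55) mm; an adjustable foot, 20 mm across, at (-80, -55) mm under the red knob.
- stand_handle (a point): Centre of the stand's carrying handle: a dark wooden bar, 20 mm thick along the stand's x, 124 mm long along its y, 24 mm high, crosswise over the plate on two steel posts at y = +-50 mm. It lies at x = 25, y = 0, z = 140 mm in the stand's frame, within 15 mm of being over its centre of mass. Axes as the stand's.
- knob_grip (a point): Centre (half-way up) of the red round levelling knob, 52 mm across, 30 mm high, white mark on top; at x = -80, y = -55, z = 76 mm in the stand's frame (flat top at 91 mm, underside at 61 mm over a steel collar 32 mm across). It keeps this height; only the foot below it moves. At the start that foot is screwed up by an unknown 5 to 10 mm and hangs clear of the ground.
- heavy_corner (a point): Top of the plate over the fixed foot opposite the knob (80, 55, 46 mm in the stand's frame). The weight lies this way: left alone, the stand rests level on its fixed feet; 2 to 4 N down on the knob rocks that corner down till its foot meets the ground. It swings about the soles of the other two feet, so the knob's top moves outwards (away from here) 1.1 times as far as it sinks. Contacts give under 1 mm at 10 N.
- level_knob (a joint): Angle of the red knob, 0 at the start, growing as it is turned clockwise seen from above (to at most 6.0 rad). Clockwise screws the adjustable foot down, 15 mm a whole turn (2.39 mm per rad); the thread's friction (0.06 N m) holds any position, also under load. It tells nothing of how far the foot was screwed up at the start.
- board_top (a point): Centre of the flat upper face of the round brown wooden serving board with a dark rim, 300 mm across, 12 mm thick, fixed on the worktop.
- mug_teal: Bystander: teal mug, 68x99x73 mm; origin at the centre of its underside. Leave it alone.
- glass_s0_2: Bystander: pale amber glass standing upside down, 52 mm across, 84 mm tall; origin at the centre of its underside. Leave it alone.
- coffee_jar: Bystander: coffee jar with wooden lid, 66 mm across, 106 mm tall; origin at the centre of its underside. Leave it alone.
- sugar_bowl: Bystander: silver-grey sugar bowl with lid, 68 mm across, 70 mm tall; origin at the centre of its underside. Leave it alone.
- amber_vase: Bystander: amber beaker, 64 mm across, 110 mm tall; origin at the centre of its underside. Leave it alone.
- glass_s0_1: Bystander: green tinted glass standing upside down, 52 mm across, 100 mm tall; origin at the centre of its underside. Leave it alone.

How it is judged:
On the way, in this order (a step that is already met when the one before it is completed fails the run):
1. the stand rests on its three fixed feet in the middle of the board, let go (horizontal distance between stand and board_top below 0.04 m and z of each of stand_c2, stand_c3, stand_c4 in the frame of board_top below 0.0165 m and contact force between the fingers and stand below 0.05 N and linear speed of stand below 0.01 m/s), for 0.2 s.
2. all four feet are on the board (horizontal distance between stand and board_top below 0.04 m and z of each of stand_c2, stand_c3, stand_c4 in the frame of board_top below 0.0165 m and z of foot_pad_c0 in the frame of board_top below 0.0055 m), for 0.2 s.
At the end, for the whole second after the job is handed in: The stand's middle is within 40 mm of the board's centre, all four feet stand on the board (none of their soles more than 1.5 mm above it, so it neither rocks nor leans), and stand and knob are released and at rest (all of step 2 and contact force between the fingers and stand below 0.05 N and linear speed of stand below 0.01 m/s and velocity of joint level_knob between -0.05 and 0.05 rad/s and angle between stand's own z axis and vertical below 0.03 rad); the robot touches nothing.
It fails at once if a bystander was moved by more than 30 mm (distance of any of mug_teal, glass_s0_2, coffee_jar, sugar_bowl, amber_vase, glass_s0_1 from where it was at the start of the episode above 0.03 m).
It fails at once if the stand was tipped over (angle between stand's own z axis and vertical above 0.6 rad).
It also fails if it takes over 72 s, if anything falls off the work surface, if the arm or the gripper's body presses on something with over 40 N, if the wrist force passes 120 N, or if a joint passes its speed limit or range.

## Working session

There is one attempt and no reset: what is moved stays moved. The work goes in short steps, Python scripts to look and compute and a tool call to move; the robot and the scene stay as the last step left them, time stands still between calls to the robot, and variables do not carry over. Pictures are saved under pics/ and viewed, and the job is handed in when it is done.

Besides the shell and the picture viewer there is one more tool, called as name(argument=value, ...), one argument or row to a line, values as JSON. move_arm: Moves the arm, as the interface text tells. Shift numbers are shares of 2.5 cm and turn numbers shares of 90 degrees, none past 1 either way. Its arguments: {"type":"object","properties":{"deltas":{"type":"array","items":{"type":"array","items":{"type":"number"}}},"squeeze":{"type":"number"}},"required":["deltas"]}

```bash
ls; mkdir -p pics; cat > h.py <<'E'
import numpy as np, cv2
from scipy.spatial.transform import Rotation as Rn
from bench import r
def save(name,fn):
    im=r.camera(name); cv2.imwrite('pics/'+fn,im[:,:,::-1]); return im
def toworld(cam,p,st=None):
    ci=r.camera_info(cam)
    if cam=='wrist':
        H=np.array(ci['hand_eye']); q=H[:3,:3]@p+H[:3,3]
        return Rn.from_quat(st['eef_rot']).as_matrix()@q+np.array(st['ee_pos'])
    R=np.array(ci['R']);t=np.array(ci['t']); return R.T@(np.array(p)-t)
def proj(cam,X):
    ci=r.camera_info(cam);K=np.array(ci['K'])
    c=np.array(ci['R'])@X+np.array(ci['t']); u=K@c; return u[:2]/u[2]
E
python3 - <<'E'
from h import *
st=r.read_state(); print({k:np.round(v,3) for k,v in st.items()})
for c in ['side','top','wrist']:
    save(c,c+'0.png')
    if c=='wrist': continue
    for l in ['stand','stand_handle','knob_grip','heavy_corner','board_top']:
        for d in r.tip_of(c,l)[:2]: print(c,l,round(d['confidence'],2),np.round(toworld(c,d['position']),4))
print(r.read_state()['time'])
E
```

```text
pics
{'time': np.float64(0.0), 'joint_positions': array([-1.125,  0.333, -0.065,  1.461,  0.022,  1.35 , -0.088]), 'joint_vel': array([ 0.001,  0.   ,  0.   , -0.   , -0.   ,  0.   , -0.   ]), 'joint_torque': array([ 0.0000e+00, -6.2326e+01,  2.5000e-02, -3.8990e+01, -6.1000e-02,
        4.0000e-02,  0.0000e+00]), 'ee_pos': array([0.282, 0.557, 0.222]), 'eef_rot': array([ 0.232,  0.973, -0.001, -0.   ]), 'ft_force': array([-0.864, -0.448, -0.504]), 'torque': array([0.002, 0.019, 0.022]), 'width': np.float64(0.087)}
side stand 0.63 [6.988e-01 3.775e-01 6.000e-04]
side stand_handle 0.81 [0.5488 0.2087 0.1413]
side knob_grip 0.67 [0.4338 0.2085 0.0741]
side heavy_corner 0.63 [0.6296 0.2377 0.0488]
side board_top 0.75 [ 0.5535 -0.1715  0.0117]
side board_top 0.58 [ 0.4412 -0.431   0.0008]
top stand_handle 0.91 [0.5586 0.2065 0.1399]
top knob_grip 0.71 [ 0.5981 -0.4144  0.0033]
top knob_grip 0.62 [0.4393 0.2112 0.0763]
top heavy_corner 0.57 [0.6297 0.236  0.0477]
top heavy_corner 0.16 [0.4405 0.2104 0.0764]
top board_top 0.67 [ 0.5505 -0.1757  0.014 ]
0.65
```

View pics/top0.png

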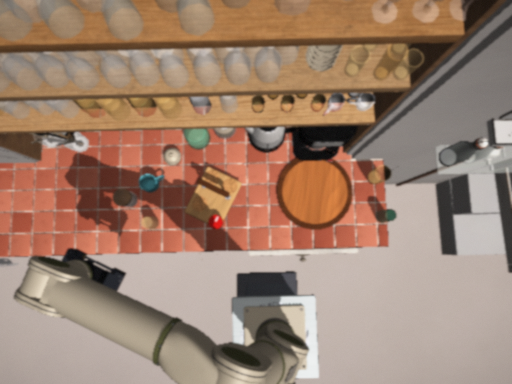

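View pics/side0.png

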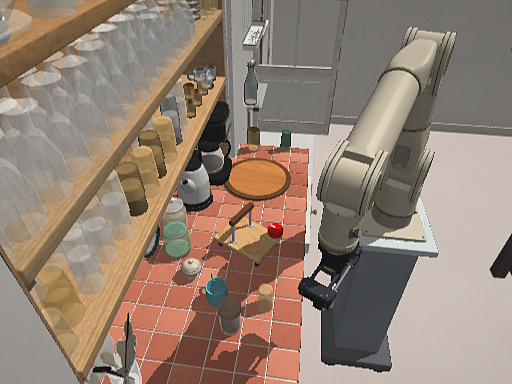

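View pics/wrist0.png

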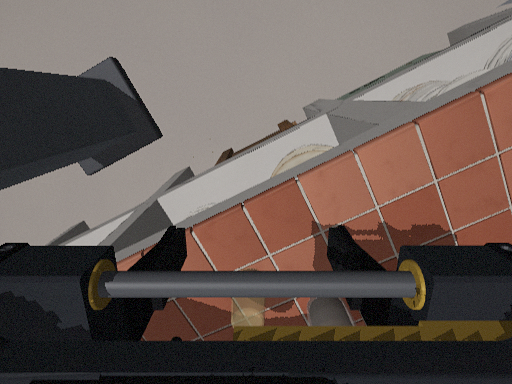

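The stand sits at yaw ≈ -26°, with its handle at about (0.554, 0.208). In the top image the red knob is at (216,221) and the board centre at (315,192). The way between them is clear; the kettle and coffee machine stand behind. I move above the handle first, then turn the jaws across it.

move_arm(
  deltas=[
    [1, -0.7, -0.33, 0, 0],
    [1, -1, -0.475, 0, 0],
    [1, -1, -0.475, 0, 0],
    [1, -1, -0.475, 0, 0],
    [1, -1, -0.475, 0, 0],
    [1, -1, -0.475, 0, 0],
    [1, -1, -0.475, 0, 0],
    [1, -1, -0.475, 0, 0],
    [1, -1, -0.475, 0, 0],
    [1, -1, -0.475, 0, 0],
    [1, -1, -0.475, 0, 0],
    [1, -1, -0.475, 0, 0],
  ],
  squeeze=40,
)

```text
time: 1.65
ee_pos: [0.4813, 0.3004, 0.2228]
eef_rot: [0.232, 0.973, 0.0, 0.0]
ft_force: [0.1, 0.4, 0.7]
width: 0.087
```

```bash
python3 - <<'E'
from h import *
ci=r.camera_info('top');K=np.array(ci['K']);R=np.array(ci['R']);t=np.array(ci['t']);C=-R.T@t;print('cam',C.round(3))
for px in [(280,130),(280,100),(265,150),(240,170)]:
    d=R.T@np.linalg.inv(K)@np.array([*px,1.])
    for z in (0,.3,.5): print(px,z,(C+d*(z-C[2])/d[2]).round(3))
st=r.read_state();print(st['joint_positions'].round(2))
E
```

```text
cam [0.368 0.068 1.472]
(280, 130) 0 [ 0.803 -0.05   0.   ]
(280, 130) 0.3 [ 0.714 -0.026  0.3  ]
(280, 130) 0.5 [ 0.655 -0.01   0.5  ]
(280, 100) 0 [ 0.929 -0.054  0.   ]
(280, 100) 0.3 [ 0.814 -0.029  0.3  ]
(280, 100) 0.5 [ 0.738 -0.013  0.5  ]
(265, 150) 0 [0.721 0.013 0.   ]
(265, 150) 0.3 [0.649 0.024 0.3  ]
(265, 150) 0.5 [0.601 0.032 0.5  ]
(240, 170) 0 [0.642 0.115 0.   ]
(240, 170) 0.3 [0.586 0.106 0.3  ]
(240, 170) 0.5 [0.549 0.099 0.5  ]
[-0.74  0.2   0.12  1.63 -0.03  1.32  0.48]
```

move_arm(
  deltas=[
    [1, -0.856, -0.4, 0, 0],
    [1, -0.856, -0.4, 0, 0],
    [1, -0.856, -0.4, 0, 0],
    [1, -0.856, -0.4, 0, 0],
    [1, -0.856, -0.4, 0, 0],
    [1, 0, 0, 0, 0.076],
    [1, 0, 0, 0, 0.076],
    [1, 0, 0, 0, 0.076],
    [1, 0, 0, 0, 0.076],
    [1, 0, 0, 0, 0.076],
    [1, 0, 0, 0, 0.076],
    [1, 0, 0, 0, 0.076],
  ],
)

```text
time: 2.65
ee_pos: [0.5534, 0.2086, 0.2226]
eef_rot: [0.609, 0.793, 0.0, -0.0]
ft_force: [0.2, -0.1, -0.3]
width: 0.0874
```

move_arm(
  deltas=[
    [1, 0, 0, 0, 0.076],
    [1, 0, 0, 0, 0.076],
    [1, 0, 0, 0, 0.076],
    [1, 0, 0, 0, 0.076],
    [1, 0, 0, 0, 0.076],
    [1, 0, 0, 0, 0.076],
    [1, 0, 0, 0, 0],
  ],
)

```text
time: 3.23
ee_pos: [0.5534, 0.2087, 0.2226]
eef_rot: [0.849, 0.529, 0.0, -0.0]
ft_force: [-0.4, -0.3, -0.0]
width: 0.0866
```

```bash
python3 - <<'E'
from h import *
st=r.read_state();print(st['joint_positions'].round(2),st['ee_pos'].round(4))
save('wrist','w1.png')
for l in ['stand','stand_handle','knob_grip','heavy_corner']:
    for d in r.tip_of('wrist',l)[:2]: print(l,round(d['confidence'],2),np.round(toworld('wrist',d['position'],st),4))
save('top','t1.png')
R=Rn.from_quat(st['eef_rot']).as_matrix();print(R.round(3))
E
```

```text
[-0.75  0.26  0.38  1.57 -0.1   1.32 -0.81] [0.5534 0.2087 0.2226]
stand 0.69 [0.5302 0.2197 0.0035]
stand_handle 0.75 [0.5525 0.2089 0.1373]
knob_grip 0.66 [0.4341 0.2101 0.0719]
heavy_corner 0.66 [0.6266 0.2288 0.0442]
[[ 0.44   0.898  0.   ]
 [ 0.898 -0.44   0.   ]
 [ 0.     0.    -1.   ]]
```

View pics/w1.png

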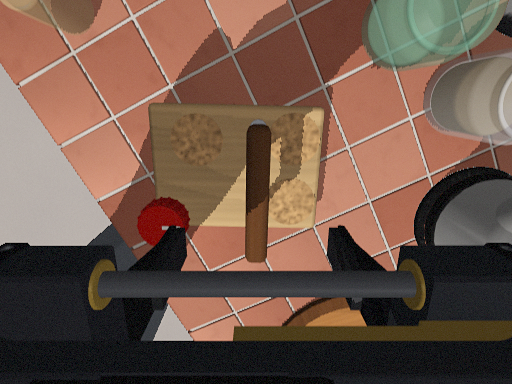

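View pics/t1.png

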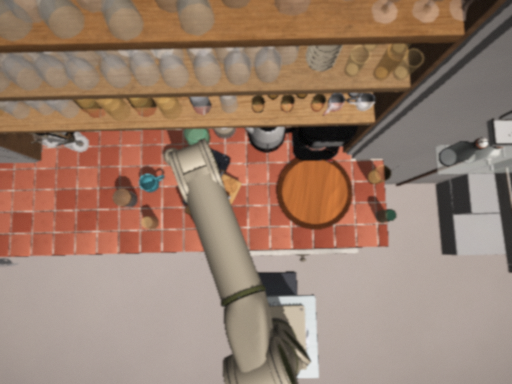

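The bar stands upright in the wrist image (column ~257, rows 125–262), centred between the fingers and aligned with the pads. Going down and gripping.

move_arm(
  deltas=[
    [1, 0, 0, 0.7, 0],
    [1, 0, 0, 0.9, 0],
    [1, 0, 0, 0.9, 0],
    [1, 0, 0, 0.9, 0],
    [1, 0, 0, 0.56, 0],
    [1, 0, 0, 0, 0],
    [-1, 0, 0, 0, 0],
    [-1, 0, 0, 0, 0],
    [-1, 0, 0, 0, 0],
    [-1, 0, 0, 0, 0],
    [-1, 0, 0, 0, 0],
    [-1, 0, 0, 0, 0],
  ],
  squeeze=45,
)

```text
time: 4.53
ee_pos: [0.5537, 0.2087, 0.1241]
eef_rot: [0.847, 0.532, 0.0, -0.0]
ft_force: [0.6, 0.4, -0.0]
width: 0.0547
```

move_arm(
  deltas=[
    [-1, 0, 0, 0, 0],
    [-1, 0, 0, 0, 0],
    [-1, 0, 0, -0.2, 0],
    [-1, 0, 0, -0.5, 0],
    [-1, 0, 0, -0.5, 0],
    [-1, 0, 0, -0.5, 0],
    [-1, 0, 0, -0.5, 0],
    [-1, 0, 0, 0, 0],
  ],
)

```text
time: 5.2
ee_pos: [0.555, 0.2091, 0.1824]
eef_rot: [0.847, 0.531, 0.003, 0.0]
ft_force: [0.3, -0.6, 0.5]
width: 0.0036
```

```bash
python3 - <<'E'
from h import *
st=r.read_state();print(st['joint_positions'].round(2),st['ee_pos'].round(4),st['ft_force'],st['torque'],st['width'])
save('wrist','w2.png')
save('side','s2.png')
for c in ['side','top']:
    if c=='top': save('top','t2.png')
    for l in ['board_top','knob_grip','heavy_corner']:
        for d in r.tip_of(c,l)[:2]: print(c,l,round(d['confidence'],2),np.round(toworld(c,d['position']),4))
E
```

```text
[-0.75  0.29  0.38  1.63 -0.11  1.24 -0.8 ] [0.555  0.2091 0.1824] [ 0.34014221 -0.61544033  0.50852855] [-0.05563361  0.0937022  -0.00312353] 0.003566669826571121
side board_top 0.74 [ 0.555  -0.1716  0.0128]
side knob_grip 0.65 [0.436  0.2087 0.0746]
side heavy_corner 0.84 [0.6274 0.2407 0.0473]
top board_top 0.88 [ 0.5521 -0.1765  0.0133]
top board_top 0.48 [ 0.5338  0.5549 -0.0008]
```

View pics/s2.png

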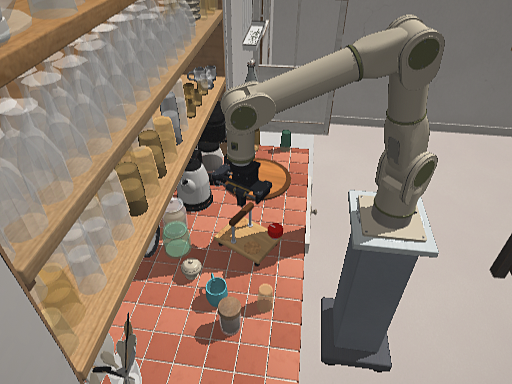

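View pics/w2.png

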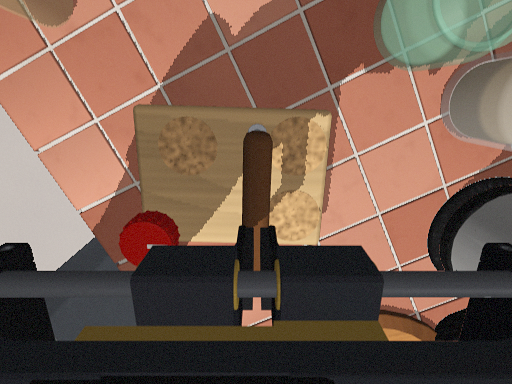

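The fingers close slowly (about 65 mm/s), so I lifted before they had gripped. The stand has not moved. I reopen, go down again and wait longer.

move_arm(
  deltas=[
    [0.6, 0, 0, 0, 0],
    [0.6, 0, 0, 0, 0],
    [0.6, 0, 0, 0, 0],
    [0.6, 0, 0, 0, 0],
    [0.6, 0, 0, 0, 0],
    [0.6, 0, 0, 0, 0],
    [0.6, 0, 0, 0, 0],
    [0.6, 0, 0, 0, 0],
    [0.6, 0, 0, 0, 0],
    [0.6, 0, 0, 0, 0],
    [0.6, 0, 0, 0, 0],
    [0.6, 0, 0, 0, 0],
  ],
)

```text
time: 6.65
ee_pos: [0.5534, 0.2086, 0.1785]
eef_rot: [0.847, 0.532, 0.0, -0.0]
ft_force: [0.6, 0.4, 0.3]
width: 0.0675
```

move_arm(
  deltas=[
    [0.6, 0, 0, 0.6, 0],
    [0.6, 0, 0, 0.6, 0],
    [0.6, 0, 0, 0.6, 0],
    [0.6, 0, 0, 0.55, 0],
    [-1, 0, 0, 0, 0],
    [-1, 0, 0, 0, 0],
    [-1, 0, 0, 0, 0],
    [-1, 0, 0, 0, 0],
    [-1, 0, 0, 0, 0],
    [-1, 0, 0, 0, 0],
    [-1, 0, 0, 0, 0],
    [-1, 0, 0, 0, 0],
  ],
)

```text
time: 7.65
ee_pos: [0.5536, 0.2087, 0.1201]
eef_rot: [0.847, 0.532, 0.0, -0.0]
ft_force: [0.4, 0.2, 0.7]
width: 0.0242
```

move_arm(
  deltas=[
    [-1, 0, 0, 0, 0],
    [-1, 0, 0, 0, 0],
    [-1, 0, 0, 0, 0],
    [-1, 0, 0, 0, 0],
    [-1, 0, 0, 0, 0],
    [-1, 0, 0, 0, 0],
  ],
)

```text
time: 8.15
ee_pos: [0.5537, 0.2085, 0.12]
eef_rot: [0.847, 0.531, 0.0, 0.0]
ft_force: [0.9, -0.6, 1.2]
width: 0.0197
```

move_arm(
  deltas=[
    [-1, 0, 0, -0.3, 0],
    [-1, 0, 0, -0.6, 0],
    [-1, 0, 0, -0.6, 0],
    [-1, 0, 0, -0.5, 0],
    [-1, 0, 0, -0.4, 0],
    [-1, 0, 0, 0, 0],
  ],
)

```text
time: 8.65
ee_pos: [0.554, 0.2089, 0.1817]
eef_rot: [0.847, 0.532, 0.001, -0.0]
ft_force: [2.0, 0.1, -8.6]
width: 0.0198
```

```bash
python3 - <<'E'
from h import *
st=r.read_state();print(st['joint_positions'].round(2),st['ee_pos'].round(4),st['eef_rot'].round(4),st['ft_force'].round(2),st['torque'].round(3),st['width'])
save('wrist','w3.png')
for l in ['stand','stand_handle','knob_grip','heavy_corner']:
    for d in r.tip_of('wrist',l)[:2]: print(l,round(d['confidence'],2),np.round(toworld('wrist',d['position'],st),4))
save('side','s3.png')
E
```

```text
[-0.75  0.29  0.38  1.63 -0.11  1.24 -0.8 ] [0.554  0.2089 0.1817] [ 0.847   0.5316  0.0011 -0.    ] [ 1.96  0.11 -8.57] [-0.058 -0.392 -0.059] 0.019792196114166136
stand 0.91 [0.5279 0.2242 0.0649]
stand 0.16 [0.6276 0.2292 0.1071]
stand_handle 0.55 [0.5544 0.2076 0.1997]
heavy_corner 0.9 [0.6256 0.2304 0.1102]
```

View pics/s3.png

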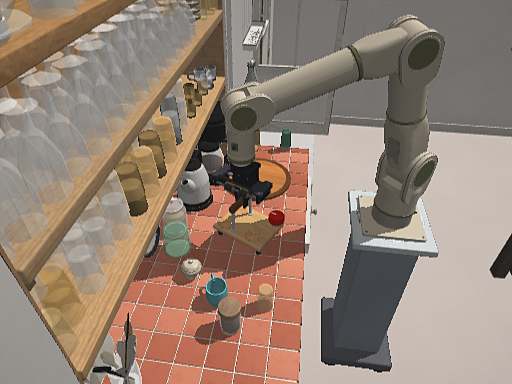

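View pics/w3.png

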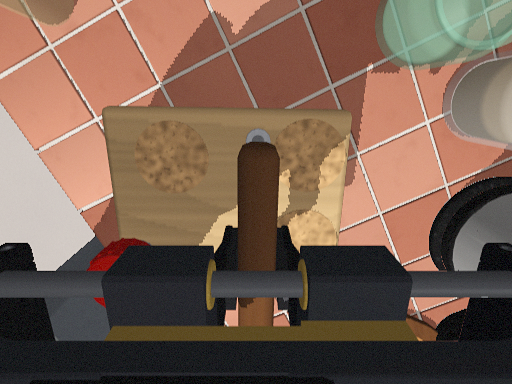

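Lifted cleanly (8.6 N more, plate level). Before carrying, I check the clearance to the kettle and coffee machine.

```bash
python3 - <<'E'
import cv2
a=cv2.imread('pics/top0.png')[100:240,180:400];cv2.imwrite('pics/c1.png',cv2.resize(a,None,fx=3.6,fy=3.6,interpolation=cv2.INTER_CUBIC))
a=cv2.imread('pics/side0.png')[60:260,140:330];cv2.imwrite('pics/c2.png',cv2.resize(a,None,fx=3,fy=3,interpolation=cv2.INTER_CUBIC))
E
```

```text
(no output)
```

View pics/c1.png

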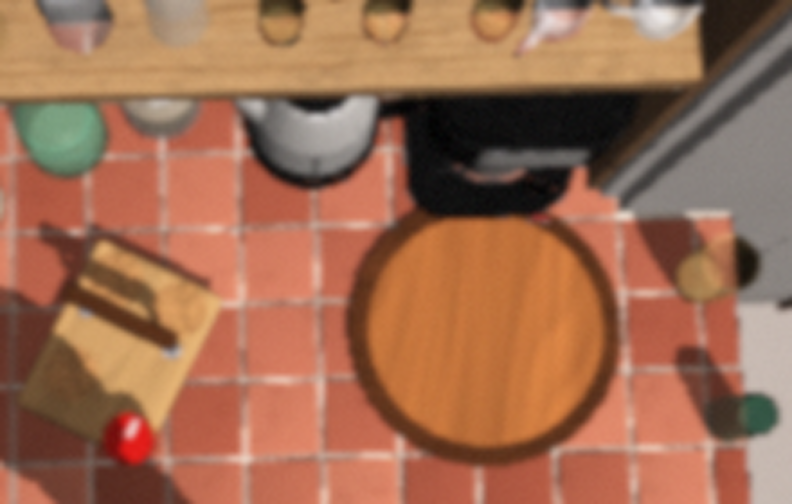

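View pics/c2.png

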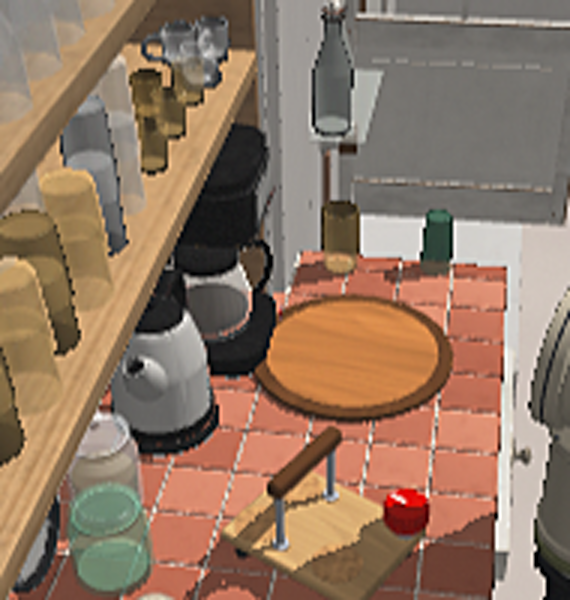

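The coffee machine's base reaches to x ≈ 0.68 (crop pixel (490,213)). At the present yaw a plate corner would come to about x = 0.676, so I will turn the stand to yaw -90°. That gives a narrow extent towards the machine and puts the knob on the robot's side.

move_arm(
  deltas=[
    [-1, -0.4, 0.186, 0, 0],
    [-1, -0.7, 0.325, 0, 0],
    [-1, -0.9, 0.418, 0, 0],
    [-1, -0.9, 0.418, 0, 0],
    [-1, -0.9, 0.418, 0, 0],
    [-1, -0.9, 0.418, 0, 0],
    [-1, -0.9, 0.418, 0, 0],
    [-1, -0.9, 0.418, 0, 0],
    [-1, -0.9, 0.418, 0, 0],
    [-1, -0.9, 0.418, 0, 0],
    [-1, -0.9, 0.418, 0, 0],
    [-1, -0.9, 0.418, 0, 0],
  ],
)

```text
time: 9.95
ee_pos: [0.5486, -0.0716, 0.1796]
eef_rot: [0.847, 0.531, -0.0, -0.0]
ft_force: [0.9, 0.0, -9.6]
width: 0.0194
```

move_arm(
  deltas=[
    [-1, -0.9, 0.418, 0, 0],
    [-1, -0.9, 0.418, 0, 0],
    [-1, -0.9, 0.418, 0, 0],
    [-1, -0.9, 0.418, 0, 0],
    [-1, -0.7, 0.325, 0, 0],
    [-1, -0.4, 0.186, 0, 0],
    [-1, 0, 0, 0, 0],
  ],
)

```text
time: 10.53
ee_pos: [0.5462, -0.203, 0.1797]
eef_rot: [0.848, 0.53, -0.001, 0.001]
ft_force: [-1.7, -1.0, -8.9]
width: 0.0193
```

move_arm(
  deltas=[
    [-1, 0, 0, 0, 0.04],
    [-1, 0, 0, 0, 0.065],
    [-1, 0, 0, 0, 0.07],
    [-1, 0, 0, 0, 0.07],
    [-1, 0, 0, 0, 0.07],
    [-1, 0, 0, 0, 0.07],
    [-1, 0, 0, 0, 0.07],
    [-1, 0, 0, 0, 0.07],
    [-1, 0, 0, 0, 0.07],
    [-1, 0, 0, 0, 0.066],
    [-1, 0, 0, 0, 0.05],
    [-1, 0, 0, 0, 0],
  ],
)

```text
time: 11.53
ee_pos: [0.5473, -0.198, 0.1795]
eef_rot: [1.0, 0.001, -0.0, -0.0]
ft_force: [-0.4, 0.8, -9.2]
width: 0.0197
```

```bash
python3 - <<'E'
from h import *
st=r.read_state();print(st['joint_positions'].round(2),st['ee_pos'].round(4),st['eef_rot'].round(4),st['ft_force'].round(2),st['torque'].round(3),st['width'])
for c in ['side','top']:
    save(c,c+'4.png')
    for l in ['board_top','knob_grip','heavy_corner','stand']:
        for d in r.tip_of(c,l)[:2]: print(c,l,round(d['confidence'],2),np.round(toworld(c,d['position']),4))
E
```

```text
[-0.38  0.33  0.8   1.67 -0.25  1.25 -1.1 ] [ 0.5473 -0.198   0.1795] [ 1.e+00  9.e-04 -2.e-04 -5.e-04] [-0.4   0.84 -9.2 ] [ 0.106  0.158 -0.052] 0.01973613998226761
side board_top 0.68 [ 0.5525 -0.1689  0.0129]
side knob_grip 0.5 [ 0.4931 -0.0929  0.1372]
side heavy_corner 0.93 [ 0.6029 -0.2488  0.1062]
side stand 0.58 [ 0.5439 -0.1715  0.0658]
side stand 0.38 [ 0.4382  0.4611 -0.0021]
top knob_grip 0.55 [ 0.5006 -0.0923  0.1371]
top heavy_corner 0.19 [ 0.4988 -0.0925  0.1353]
top stand 0.71 [ 0.5488 -0.1742  0.0598]
```

View pics/side4.png

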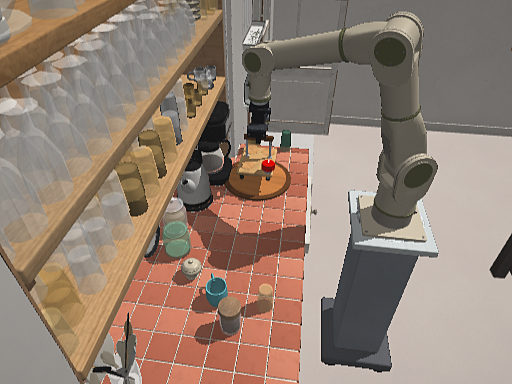

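View pics/top4.png

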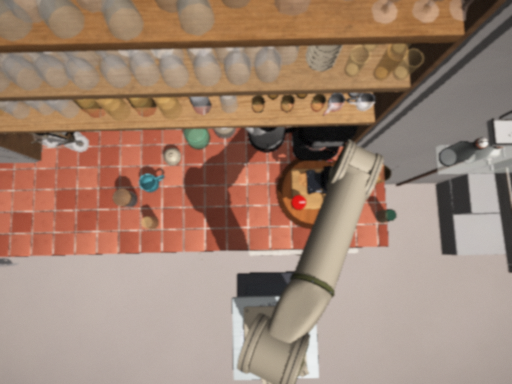

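move_arm(
  deltas=[
    [-1, 0, 0, 0.3, 0],
    [-1, 0, 0, 0.4, 0],
    [-1, 0, 0, 0.4, 0],
    [-1, 0, 0, 0.35, 0],
    [-1, 0, 0, 0.2, 0],
    [-1, 0, 0, 0.1, 0],
    [-1, 0, 0, 0.04, 0],
    [-1, 0, 0, 0.04, 0],
    [-1, 0, 0, 0, 0],
  ],
)

```text
time: 12.78
ee_pos: [0.5475, -0.1994, 0.1342]
eef_rot: [1.0, 0.002, 0.0, 0.0]
ft_force: [-0.6, 0.2, -8.4]
width: 0.0197
```

move_arm(
  deltas=[
    [-1, 0, 0, 0.04, 0],
    [-1, 0, 0, 0.04, 0],
    [-1, 0, 0, 0, 0],
  ],
)

```text
time: 13.03
ee_pos: [0.5473, -0.1994, 0.1321]
eef_rot: [1.0, 0.002, 0.0, -0.0]
ft_force: [-0.7, 0.1, -8.2]
width: 0.0196
```

move_arm(
  deltas=[
    [-1, 0, 0, 0.04, 0],
    [-1, 0, 0, 0.04, 0],
    [-1, 0, 0, 0, 0],
  ],
)

```text
time: 13.28
ee_pos: [0.5475, -0.1994, 0.132]
eef_rot: [1.0, 0.002, 0.001, -0.001]
ft_force: [-9.4, 4.9, 12.5]
width: 0.0195
```

Contact with the board. I release slowly, then raise clear of the handle.

move_arm(
  deltas=[
    [-1, 0, 0, -0.03, 0],
    [0.5, 0, 0, 0, 0],
    [0.5, 0, 0, 0, 0],
    [0.5, 0, 0, 0, 0],
    [0.5, 0, 0, 0, 0],
    [0.5, 0, 0, 0, 0],
    [0.5, 0, 0, 0, 0],
    [0.5, 0, 0, 0, 0],
    [0.5, 0, 0, 0, 0],
    [0.5, 0, 0, 0, 0],
  ],
)

```text
time: 14.12
ee_pos: [0.5473, -0.1993, 0.1307]
eef_rot: [1.0, 0.002, 0.0, -0.0]
ft_force: [0.3, 0.1, -0.1]
width: 0.0637
```

```bash
python3 - <<'E'
from h import *
st=r.read_state();print(st['joint_positions'].round(2),st['ee_pos'].round(4),st['eef_rot'].round(4),st['ft_force'].round(2),st['torque'].round(3),st['width'])
for c in ['wrist']:
    save(c,c+'5.png')
    for l in ['board_top','knob_grip','heavy_corner','stand']:
        for d in r.tip_of(c,l)[:2]: print(c,l,round(d['confidence'],2),np.round(toworld(c,d['position'],st),4))
E
```

```text
[-0.36  0.38  0.78  1.73 -0.29  1.15 -1.06] [ 0.5473 -0.1993  0.1307] [ 1.     0.002  0.    -0.   ] [ 0.27  0.08 -0.09] [0.006 0.182 0.001] 0.06368710029587489
wrist knob_grip 0.3 [ 0.5999 -0.2574  0.0564]
wrist knob_grip 0.2 [ 0.5474 -0.2002  0.1504]
wrist heavy_corner 0.76 [ 0.5992 -0.258   0.0586]
wrist stand 0.75 [ 0.5432 -0.1764  0.0134]
```

View pics/wrist5.png

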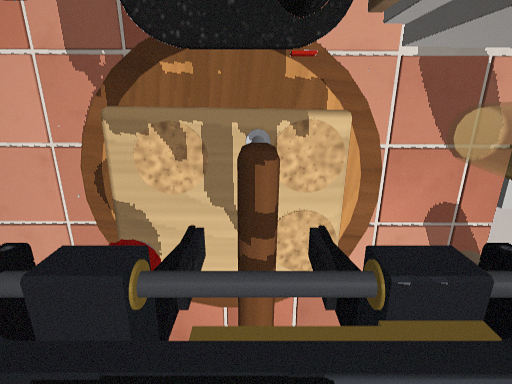

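The stand is on the board, released, with its middle at about (0.547, -0.174). Next I go over the knob with the fingers shut and press on it to measure how far that corner sinks.

move_arm(
  deltas=[
    [0.5, 0, 0, -0.6, 0],
    [0.5, 0, 0, -0.9, 0],
    [0.5, 0, 0, -0.9, 0],
    [-1, 0, 0, 0, 0],
    [-1, -0.5, -0.9, 0, -0.0],
    [-1, -0.6, -1, 0, 0],
    [-1, -0.6, -1, 0, 0],
    [-1, -0.5, -1, 0, 0],
    [-1, 0, -0.3, 0, 0],
    [-1, 0, 0, 0, -0.079],
    [-1, 0, 0, 0, -0.079],
    [-1, 0, 0, 0, -0.079],
  ],
)

```text
time: 15.37
ee_pos: [0.492, -0.0944, 0.1908]
eef_rot: [0.982, 0.19, 0.0, -0.0]
ft_force: [-0.1, -0.5, -0.0]
width: 0.0132
```

move_arm(
  deltas=[
    [-1, 0, 0, 0, -0.079],
    [-1, 0, 0, 0, -0.079],
    [-1, 0, 0, 0, -0.079],
    [-1, 0, 0, 0, -0.079],
    [-1, 0, 0, 0, -0.079],
    [-1, 0, 0, 0, -0.079],
    [-1, 0, 0, 0, -0.079],
    [-1, 0, 0, 0, -0.079],
    [-1, 0, 0, 0, -0.079],
    [-1, 0, 0, 0, -0.079],
    [-1, 0, 0, 0, -0.079],
  ],
)

```text
time: 16.28
ee_pos: [0.492, -0.0949, 0.1906]
eef_rot: [0.642, 0.767, 0.0, 0.0]
ft_force: [0.6, -0.1, -0.2]
width: 0.0006
```

```bash
python3 - <<'E'
from h import *
st=r.read_state();print(st['joint_positions'].round(2),st['ee_pos'].round(4),st['eef_rot'].round(4),st['ft_force'].round(2),st['torque'].round(3),st['width'])
for c in ['wrist','top','side']:
    save(c,c+'6.png')
    for l in ['knob_grip','heavy_corner','stand','stand_handle','board_top']:
        for d in r.tip_of(c,l)[:2]: print(c,l,round(d['confidence'],2),np.round(toworld(c,d['position'],st),4))
E
```

```text
[-0.55  0.07  0.69  1.86 -0.05  1.23  0.33] [ 0.492  -0.0949  0.1906] [6.421e-01 7.666e-01 1.000e-04 0.000e+00] [ 0.61 -0.08 -0.18] [-0.07   0.032  0.004] 0.0006441410377005896
wrist knob_grip 0.83 [ 0.4917 -0.0924  0.0867]
wrist stand 0.83 [ 0.5465 -0.1755  0.0151]
top knob_grip 0.53 [ 0.5003 -0.092   0.0887]
top knob_grip 0.25 [ 0.443   0.4636 -0.0016]
top heavy_corner 0.47 [ 0.6024 -0.2558  0.0592]
top stand 0.53 [ 0.5345  0.5497 -0.0021]
top stand 0.5 [0.6941 0.3756 0.0014]
top stand_handle 0.42 [ 0.556  -0.2028  0.1552]
top board_top 0.48 [ 0.4448 -0.437   0.0021]
side knob_grip 0.61 [ 0.4946 -0.0957  0.0873]
side heavy_corner 0.95 [ 0.6026 -0.252   0.0595]
side stand 0.6 [ 0.5446 -0.1743  0.0184]
side stand_handle 0.64 [ 0.5453 -0.1996  0.1515]
```

View pics/wrist6.png

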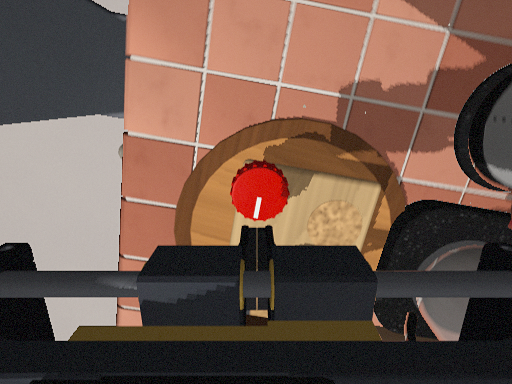

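The knob shows at (259,190), straight ahead of the fingers, with its white mark on top. Pressing on it in small steps.

move_arm(
  deltas=[
    [-1, 0, 0, 0.6, 0],
    [-1, 0, 0, 0.9, 0],
    [-1, 0, 0, 0.8, 0],
    [-1, 0, 0, 0.6, 0],
    [-1, 0, 0, 0.3, 0],
    [-1, 0, 0, 0.12, 0],
    [-1, 0, 0, 0, 0],
    [-1, 0, 0, 0, 0],
  ],
)

```text
time: 17.85
ee_pos: [0.4924, -0.0946, 0.1085]
eef_rot: [0.644, 0.765, 0.0, 0.0]
ft_force: [-0.4, -0.1, 0.2]
width: 0.0006
```

move_arm(
  deltas=[
    [-1, 0, 0, 0.04, 0],
    [-1, 0, 0, 0.04, 0],
    [-1, 0, 0, 0, 0],
  ],
)

```text
time: 18.1
ee_pos: [0.4921, -0.0944, 0.1061]
eef_rot: [0.644, 0.765, 0.0, 0.0]
ft_force: [0.4, -1.0, -0.3]
width: 0.0008
```

move_arm(
  deltas=[
    [-1, 0, 0, 0.06, 0],
    [-1, 0, 0, 0, 0],
  ],
)

```text
time: 18.27
ee_pos: [0.4918, -0.0945, 0.1042]
eef_rot: [0.644, 0.765, 0.0, -0.0]
ft_force: [-0.1, -0.6, 0.5]
width: 0.0006
```

move_arm(
  deltas=[
    [-1, 0, 0, 0.04, 0],
    [-1, 0, 0, 0, 0],
  ],
)

```text
time: 18.43
ee_pos: [0.4918, -0.0944, 0.1033]
eef_rot: [0.644, 0.765, 0.0, -0.0]
ft_force: [-0.6, 0.3, 2.8]
width: 0.0004
```

move_arm(
  deltas=[
    [-1, 0, 0, 0.04, 0],
    [-1, 0, 0, 0, 0],
  ],
)

```text
time: 18.6
ee_pos: [0.4914, -0.0941, 0.1024]
eef_rot: [0.644, 0.765, -0.0, -0.001]
ft_force: [-5.0, 1.1, 8.1]
width: 0.0003
```

move_arm(
  deltas=[
    [-1, 0, 0, 0.04, 0],
    [-1, 0, 0, 0, 0],
  ],
)

```text
time: 18.77
ee_pos: [0.4914, -0.0939, 0.1015]
eef_rot: [0.644, 0.765, 0.0, -0.001]
ft_force: [-5.1, 2.7, 8.5]
width: 0.0002
```

move_arm(
  deltas=[
    [-1, 0, 0, 0.04, 0],
    [-1, 0, 0, 0, 0],
  ],
)

```text
time: 18.93
ee_pos: [0.4913, -0.0938, 0.1005]
eef_rot: [0.644, 0.765, 0.0, -0.001]
ft_force: [-4.9, 2.4, 10.0]
width: 0.0001
```

move_arm(
  deltas=[
    [-1, 0.1, -0.045, 0.02, 0],
    [-1, 0.04, -0.018, 0.04, 0],
    [-1, 0, 0, 0, 0],
  ],
)

```text
time: 19.18
ee_pos: [0.4894, -0.0914, 0.0987]
eef_rot: [0.644, 0.765, -0.0, -0.0]
ft_force: [-2.0, -1.1, 4.0]
width: 0.0002
```

move_arm(
  deltas=[
    [-1, 0.04, -0.018, 0.04, 0],
    [-1, 0, 0, 0, 0],
  ],
)

```text
time: 19.35
ee_pos: [0.4893, -0.0899, 0.0979]
eef_rot: [0.644, 0.765, 0.0, -0.0]
ft_force: [-3.1, 3.1, 8.6]
width: 0.0003
```

move_arm(
  deltas=[
    [-1, 0.04, -0.018, 0.04, 0],
    [-1, 0, 0, 0, 0],
  ],
)

```text
time: 19.52
ee_pos: [0.4888, -0.0891, 0.0968]
eef_rot: [0.644, 0.765, 0.0, 0.0]
ft_force: [0.0, 0.7, 2.5]
width: 0.0008
```

move_arm(
  deltas=[
    [-1, 0.04, -0.018, 0.04, 0],
    [-1, 0, 0, 0, 0],
  ],
)

```text
time: 19.68
ee_pos: [0.4882, -0.0887, 0.0959]
eef_rot: [0.644, 0.765, 0.0, 0.0]
ft_force: [0.2, -0.8, 4.9]
width: 0.0003
```

move_arm(
  deltas=[
    [-1, 0.04, -0.018, 0.04, 0],
    [-1, 0, 0, 0, 0],
  ],
)

```text
time: 19.85
ee_pos: [0.4879, -0.0878, 0.0954]
eef_rot: [0.644, 0.765, 0.0, 0.0]
ft_force: [-1.2, 0.3, 10.5]
width: 0.0004
```

move_arm(
  deltas=[
    [-1, 0.04, -0.018, 0.04, 0],
    [-1, 0, 0, 0, 0],
  ],
)

```text
time: 20.02
ee_pos: [0.4877, -0.0868, 0.0949]
eef_rot: [0.644, 0.765, 0.001, 0.001]
ft_force: [-2.1, 0.8, 15.1]
width: 0.0005
```

The corner sank freely from z 0.1033–0.1037 to about 0.096. Then it became stiff at about 10 N/mm. So the gap is about 7.5 mm, which is about 3.1 rad. Now I raise, open and set up for the first stroke.

move_arm(
  deltas=[
    [-1, 0, 0, -0.3, 0],
    [-1, 0, 0, -0.6, 0],
    [0.55, -0.15, 0.06, -0.6, 0],
    [0.55, -0.14, 0.06, -0.6, 0],
    [0.55, 0, 0, 0, -0.067],
    [0.55, 0, 0, 0, -0.067],
    [0.55, 0, 0, 0, -0.067],
    [0.55, 0, 0, 0, -0.067],
    [0.55, 0, 0, 0, -0.067],
    [0.55, 0, 0, 0, 0],
    [0.55, 0, 0, 0, 0],
    [0.55, 0, 0, 0, 0],
  ],
  squeeze=8,
)

```text
time: 21.02
ee_pos: [0.4907, -0.0935, 0.1461]
eef_rot: [0.425, 0.905, -0.0, -0.0]
ft_force: [0.5, 0.5, 1.1]
width: 0.0591
```

```bash
python3 - <<'E'
from h import *
st=r.read_state();print(st['joint_positions'].round(2),st['ee_pos'].round(4),st['eef_rot'].round(4),st['ft_force'].round(2),st['torque'].round(3),st['width'])
R=Rn.from_quat(st['eef_rot']).as_matrix();print(R.round(3))
for c in ['wrist','side']:
    save(c,c+'7.png')
    for l in ['knob_grip','heavy_corner','stand','stand_handle']:
        for d in r.tip_of(c,l)[:2]: print(c,l,round(d['confidence'],2),np.round(toworld(c,d['position'],st),4))
E
```

```text
[-0.5   0.12  0.65  1.91 -0.08  1.13  0.87] [ 0.4907 -0.0935  0.1461] [ 4.249e-01  9.052e-01 -1.000e-04 -1.000e-04] [0.54 0.45 1.09] [-0.054 -0.041 -0.006] 0.059081617828774975
[[-0.639  0.769 -0.   ]
 [ 0.769  0.639  0.   ]
 [ 0.    -0.    -1.   ]]
wrist knob_grip 0.71 [ 0.4864 -0.0889  0.0869]
wrist stand 0.69 [ 0.5432 -0.1694  0.0139]
side knob_grip 0.67 [ 0.4887 -0.0876  0.0886]
side heavy_corner 0.74 [ 0.5975 -0.2484  0.0604]
side stand 0.78 [ 0.5426 -0.171   0.0156]
side stand_handle 0.59 [ 0.5409 -0.1965  0.1534]
side stand_handle 0.17 [5.331e-01 5.535e-01 3.000e-04]
```

View pics/wrist7.png

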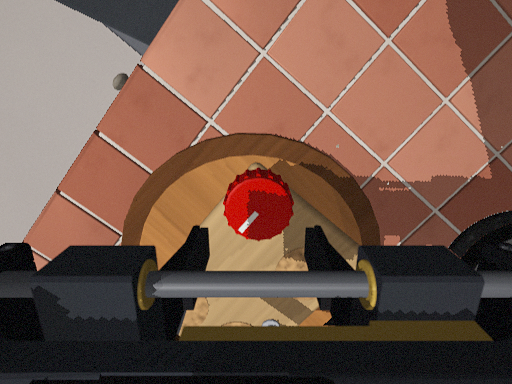

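The pressing slid the stand a few mm outward, and its middle is now at about (0.5425, -0.170), still well within limits. I correct to the knob at (0.487, -0.089), go down and grip.

move_arm(
  deltas=[
    [0.55, 0.12, 0, 0, 0],
    [0.55, 0.1, 0, 0, 0],
    [0.55, 0, 0, 0.5, 0],
    [0.55, 0, 0, 0.8, 0],
    [0.55, 0, 0, 0.8, 0],
    [0.55, 0, 0, 0.6, 0],
    [0.55, 0, 0, 0.3, 0],
    [0.55, 0, 0, 0, 0],
  ],
)

```text
time: 22.18
ee_pos: [0.4862, -0.089, 0.07]
eef_rot: [0.423, 0.906, -0.001, -0.001]
ft_force: [-0.4, 0.5, -0.2]
width: 0.0676
```

move_arm(
  deltas=[
    [-1, 0, 0, 0, 0],
    [-1, 0, 0, 0, 0],
    [-1, 0, 0, 0, 0],
    [-1, 0, 0, 0, 0],
    [-1, 0, 0, 0, 0],
    [-1, 0, 0, 0, 0],
  ],
)

```text
time: 22.68
ee_pos: [0.4878, -0.089, 0.0719]
eef_rot: [0.423, 0.906, 0.0, 0.0]
ft_force: [-0.5, 1.8, 3.8]
width: 0.0517
```

move_arm(
  deltas=[
    [-1, 0, 0, 0, 0.05],
    [-1, 0, 0, 0, 0.076],
    [-1, 0, 0, 0, 0.077],
    [-1, 0, 0, 0, 0.077],
    [-1, 0, 0, 0, 0.077],
    [-1, 0, 0, 0, 0.077],
    [-1, 0, 0, 0, 0.077],
    [-1, 0, 0, 0, 0.077],
    [-1, 0, 0, 0, 0.077],
    [-1, 0, 0, 0, 0.077],
    [-1, 0, 0, 0, 0.077],
    [-1, 0, 0, 0, 0.077],
  ],
)

```text
time: 23.68
ee_pos: [0.4887, -0.0895, 0.0719]
eef_rot: [0.91, 0.414, 0.001, 0.001]
ft_force: [4.4, -1.8, -0.0]
width: 0.0521
```

```bash
python3 - <<'E'
from h import *
st=r.read_state();print(st['joint_positions'].round(2),st['ee_pos'].round(4),st['eef_rot'].round(4),st['ft_force'].round(2),st['torque'].round(3),st['width'])
save('wrist','w8.png');save('top','t8.png')
E
```

```text
[-0.67  0.26  0.85  2.   -0.23  0.98 -0.42] [ 0.4887 -0.0895  0.0719] [9.101e-01 4.143e-01 1.300e-03 8.000e-04] [ 4.43 -1.81 -0.04] [-0.438 -0.924  0.064] 0.052124838349872596
```

View pics/w8.png

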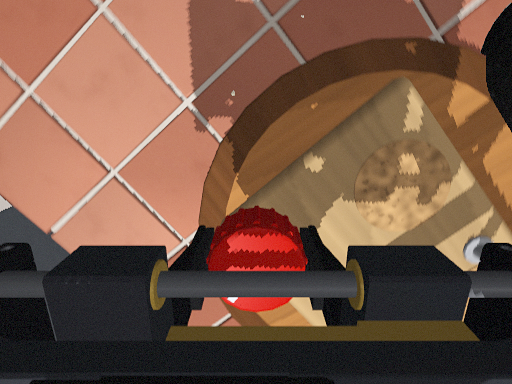

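The knob went with the gripper: in the wrist image its mark at (232,299) keeps its place between the fingers, and the turn was 81°, about 3.4 mm. I open, turn back and take it anew.

move_arm(
  deltas=[
    [0.55, 0, 0, 0, 0],
    [0.55, 0, 0, 0, 0],
    [0.55, 0, 0, 0, 0],
    [0.55, 0, 0, 0, 0],
    [0.55, 0, 0, 0, -0.075],
    [0.55, 0, 0, 0, -0.075],
    [0.55, 0, 0, 0, -0.075],
    [0.55, 0, 0, 0, -0.075],
    [0.55, 0, 0, 0, -0.075],
    [0.55, 0, 0, 0, -0.075],
    [0.55, 0, 0, 0, -0.075],
    [0.55, 0, 0, 0, -0.075],
  ],
)

```text
time: 24.78
ee_pos: [0.4869, -0.0892, 0.0711]
eef_rot: [0.618, 0.786, -0.0, -0.0]
ft_force: [0.0, 0.6, -0.4]
width: 0.0676
```

move_arm(
  deltas=[
    [0.55, 0, 0, 0, -0.075],
    [0.55, 0, 0, 0, -0.075],
    [0.55, 0, 0, 0, -0.075],
    [0.55, 0, 0, 0, -0.075],
    [0.55, 0, 0, 0, 0],
  ],
)

```text
time: 25.2
ee_pos: [0.4869, -0.0893, 0.0711]
eef_rot: [0.417, 0.909, -0.0, -0.0]
ft_force: [-0.1, 0.2, -0.8]
width: 0.0675
```

```bash
python3 - <<'E'
from h import *
st=r.read_state();print(st['joint_positions'].round(2),st['ee_pos'].round(4),st['eef_rot'].round(4),st['ft_force'].round(2),st['torque'].round(3),st['width'])
for c in ['wrist','side']:
    save(c,c+'9.png')
    for l in ['knob_grip','heavy_corner','stand','stand_handle']:
        for d in r.tip_of(c,l)[:2]: print(c,l,round(d['confidence'],2),np.round(toworld(c,d['position'],st),4))
E
```

```text
[-0.47  0.22  0.62  2.   -0.15  0.97  0.94] [ 0.4869 -0.0893  0.0711] [ 4.175e-01  9.087e-01 -0.000e+00 -4.000e-04] [-0.11  0.22 -0.76] [-0.013  0.01  -0.01 ] 0.06750589669155142
wrist knob_grip 0.93 [ 0.4843 -0.0883  0.0866]
wrist stand 0.87 [ 0.5406 -0.1673  0.0133]
side knob_grip 0.67 [ 0.4863 -0.0891  0.087 ]
side heavy_corner 0.65 [ 0.5996 -0.2464  0.057 ]
side stand_handle 0.6 [ 0.5392 -0.1995  0.1514]
```

View pics/wrist9.png

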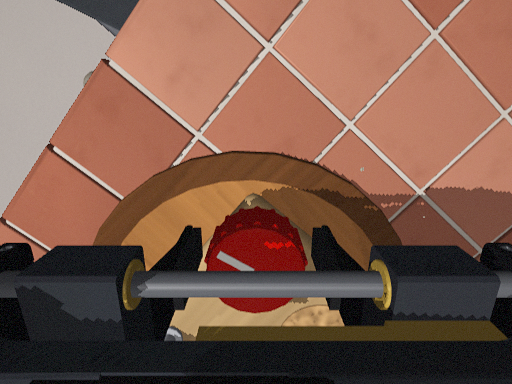

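The mark now points left (222,256), where before it pointed down-left in the same view, so the knob turned about 80° clockwise. Second stroke.

move_arm(
  deltas=[
    [-1, 0, 0, 0, 0],
    [-1, 0, 0, 0, 0],
    [-1, 0, 0, 0, 0],
    [-1, 0, 0, 0, 0],
    [-1, 0, 0, 0, 0],
    [-1, 0, 0, 0, 0],
  ],
)

```text
time: 26.2
ee_pos: [0.4871, -0.0893, 0.0712]
eef_rot: [0.42, 0.907, -0.0, -0.0]
ft_force: [-1.3, -0.8, 0.6]
width: 0.0516
```

move_arm(
  deltas=[
    [-1, 0, 0, 0, 0.05],
    [-1, 0, 0, 0, 0.076],
    [-1, 0, 0, 0, 0.077],
    [-1, 0, 0, 0, 0.077],
    [-1, 0, 0, 0, 0.077],
    [-1, 0, 0, 0, 0.077],
    [-1, 0, 0, 0, 0.077],
    [-1, 0, 0, 0, 0.077],
    [-1, 0, 0, 0, 0.077],
    [-1, 0, 0, 0, 0.077],
    [-1, 0, 0, 0, 0.077],
    [-1, 0, 0, 0, 0.077],
  ],
)

```text
time: 27.2
ee_pos: [0.4878, -0.0894, 0.0713]
eef_rot: [0.909, 0.417, 0.0, 0.0]
ft_force: [2.8, -0.1, -2.9]
width: 0.0519
```

```bash
python3 - <<'E'
from h import *
st=r.read_state();print(st['joint_positions'].round(2),st['ee_pos'].round(4),st['eef_rot'].round(4),st['ft_force'].round(2),st['torque'].round(3),st['width'])
E
```

```text
[-0.66  0.25  0.85  2.   -0.23  0.98 -0.41] [ 0.4878 -0.0894  0.0713] [9.089e-01 4.171e-01 5.000e-04 5.000e-04] [ 2.75 -0.13 -2.88] [-0.473 -0.431  0.088] 0.05186052275306721
```

move_arm(
  deltas=[
    [0.55, 0, 0, 0, 0],
    [0.55, 0, 0, 0, 0],
    [0.55, 0, 0, 0, 0],
    [0.55, 0, 0, 0, 0],
    [0.55, 0, 0, 0, -0.075],
    [0.55, 0, 0, 0, -0.075],
    [0.55, 0, 0, 0, -0.075],
    [0.55, 0, 0, 0, -0.075],
    [0.55, 0, 0, 0, -0.075],
    [0.55, 0, 0, 0, -0.075],
    [0.55, 0, 0, 0, -0.075],
    [0.55, 0, 0, 0, -0.075],
  ],
)

```text
time: 28.2
ee_pos: [0.4872, -0.0893, 0.0713]
eef_rot: [0.615, 0.788, 0.0, -0.0]
ft_force: [-0.0, -0.4, 0.2]
width: 0.0672
```

```bash
python3 - <<'E'
from h import *
st=r.read_state();print(st['joint_positions'].round(2),st['ee_pos'].round(4),st['eef_rot'].round(4),st['ft_force'].round(2),st['torque'].round(3),st['width'])
for c in ['wrist']:
    save(c,c+'10.png')
    for l in ['knob_grip','stand']:
        for d in r.tip_of(c,l)[:2]: print(c,l,round(d['confidence'],2),np.round(toworld(c,d['position'],st),4))
E
```

```text
[-0.53  0.23  0.69  2.   -0.17  0.97  0.49] [ 0.4872 -0.0893  0.0713] [ 6.151e-01  7.885e-01  1.000e-04 -1.000e-04] [-0.02 -0.36  0.24] [-0.089  0.058  0.042] 0.06721059978008748
wrist knob_grip 0.88 [ 0.4849 -0.0874  0.0846]
wrist stand 0.76 [ 0.5396 -0.1696  0.0124]
```

View pics/wrist10.png

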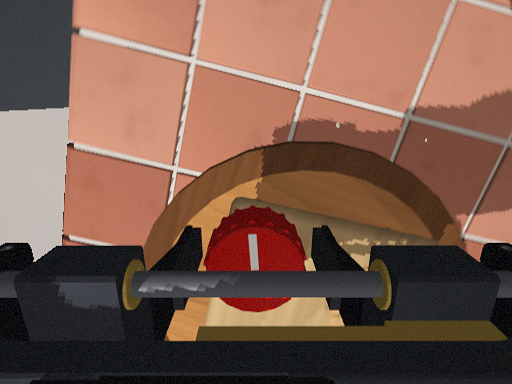

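Two strokes make 162° (6.75 mm) and the mark agrees: it now points up at (252,236), and was down at the start. One short stroke of 15°, then a press test.

move_arm(
  deltas=[
    [-1, 0, 0, 0, 0],
    [-1, 0, 0, 0, 0],
    [-1, 0, 0, 0, 0],
    [-1, 0, 0, 0, 0],
    [-1, 0, 0, 0, 0],
    [-1, 0, 0, 0, 0],
    [-1, 0, 0, 0, 0.042],
    [-1, 0, 0, 0, 0.042],
    [-1, 0, 0, 0, 0.042],
    [-1, 0, 0, 0, 0.042],
    [-1, 0, 0, 0, 0],
  ],
)

```text
time: 29.27
ee_pos: [0.4874, -0.0891, 0.0713]
eef_rot: [0.717, 0.697, 0.0, 0.0]
ft_force: [-1.1, 0.5, -0.6]
width: 0.0517
```

```bash
python3 - <<'E'
from h import *
st=r.read_state();print(st['joint_positions'].round(2),st['ee_pos'].round(4),st['eef_rot'].round(4),st['ft_force'].round(2),st['torque'].round(3),st['width'])
E
```

```text
[-0.57  0.23  0.73  2.   -0.19  0.97  0.23] [ 0.4874 -0.0891  0.0713] [7.173e-01 6.968e-01 1.000e-04 1.000e-04] [-1.13  0.52 -0.59] [ 0.085  0.102 -0.043] 0.05168292611626353
```

move_arm(
  deltas=[
    [0.55, 0, 0, 0, 0],
    [0.55, 0, 0, 0, 0],
    [0.55, 0, 0, 0, 0],
    [0.55, 0, 0, 0, 0],
    [0.55, 0, 0, -0.4, 0],
    [0.55, 0, 0, -0.7, 0],
    [0.55, 0, 0, -0.7, 0],
    [-1, 0, 0, 0, 0],
    [-1, 0, 0, 0, 0],
    [-1, 0, 0, 0, 0],
    [-1, 0, 0, 0, 0],
    [-1, 0, 0, 0, 0],
  ],
)

```text
time: 30.27
ee_pos: [0.4868, -0.0892, 0.1157]
eef_rot: [0.716, 0.698, -0.0, -0.0]
ft_force: [-0.7, -0.2, -0.1]
width: 0.042
```

move_arm(
  deltas=[
    [-1, 0, 0, 0, 0],
    [-1, 0, 0, 0, 0],
    [-1, 0, 0, 0, 0],
    [-1, 0, 0, 0, 0],
    [-1, 0, 0, 0, 0],
    [-1, 0, 0, 0, 0],
    [-1, 0, 0, 0, 0],
    [-1, 0, 0, 0, 0],
  ],
)

```text
time: 30.93
ee_pos: [0.4873, -0.0892, 0.1163]
eef_rot: [0.716, 0.698, 0.0, -0.0]
ft_force: [-0.1, 0.2, 0.7]
width: 0.0007
```

move_arm(
  deltas=[
    [-1, 0, 0, 0.25, 0],
    [-1, 0, 0, 0.18, 0],
    [-1, 0, 0, 0.04, 0],
    [-1, 0, 0, 0, 0],
    [-1, 0, 0, 0, 0],
  ],
)

```text
time: 31.35
ee_pos: [0.4872, -0.0893, 0.1044]
eef_rot: [0.716, 0.698, -0.0, -0.0]
ft_force: [0.1, -0.2, -1.2]
width: 0.0001
```

move_arm(
  deltas=[
    [-1, 0, 0, 0.03, 0],
    [-1, 0, 0, 0, 0],
  ],
)

```text
time: 31.52
ee_pos: [0.4873, -0.0892, 0.1038]
eef_rot: [0.716, 0.698, 0.0, 0.0]
ft_force: [0.2, 0.1, -0.5]
width: 0.001
```

move_arm(
  deltas=[
    [-1, 0, 0, 0.02, 0],
    [-1, 0, 0, 0, 0],
  ],
)

```text
time: 31.68
ee_pos: [0.4874, -0.0892, 0.1034]
eef_rot: [0.716, 0.698, 0.0, 0.0]
ft_force: [-1.4, -0.1, 2.5]
width: 0.0007
```

move_arm(
  deltas=[
    [-1, 0, 0, 0.02, 0],
    [-1, 0, 0, 0, 0],
  ],
)

```text
time: 31.85
ee_pos: [0.4871, -0.089, 0.1029]
eef_rot: [0.716, 0.698, 0.0, -0.0]
ft_force: [-3.6, 2.0, 5.0]
width: 0.0004
```

move_arm(
  deltas=[
    [-1, 0, 0, 0.02, 0],
    [-1, 0, 0, 0, 0],
  ],
)

```text
time: 32.02
ee_pos: [0.4868, -0.0888, 0.1024]
eef_rot: [0.716, 0.698, -0.0, -0.001]
ft_force: [-4.7, 2.1, 8.3]
width: 0.0004
```

move_arm(
  deltas=[
    [-1, 0, 0, 0.02, 0],
    [-1, 0, 0, 0, 0],
  ],
)

```text
time: 32.18
ee_pos: [0.4865, -0.0885, 0.1019]
eef_rot: [0.716, 0.698, -0.0, -0.001]
ft_force: [-7.5, 3.5, 10.1]
width: 0.0003
```

move_arm(
  deltas=[
    [-1, 0.05, -0.04, 0, 0],
    [-1, 0, 0, 0, 0],
  ],
)

```text
time: 32.35
ee_pos: [0.4863, -0.088, 0.102]
eef_rot: [0.716, 0.698, 0.0, 0.0]
ft_force: [-2.0, 0.0, 5.7]
width: 0.0003
```

move_arm(
  deltas=[
    [-1, 0.018, -0.013, 0.02, 0],
    [-1, 0, 0, 0, 0],
  ],
)

```text
time: 32.52
ee_pos: [0.4861, -0.0878, 0.1017]
eef_rot: [0.716, 0.698, 0.0, 0.0]
ft_force: [-3.9, -0.4, 8.4]
width: 0.0004
```

move_arm(
  deltas=[
    [-1, 0.018, -0.013, 0.02, 0],
    [-1, 0, 0, 0, 0],
  ],
)

```text
time: 32.68
ee_pos: [0.486, -0.0877, 0.1014]
eef_rot: [0.716, 0.698, 0.0, 0.0]
ft_force: [-4.8, -1.9, 11.5]
width: 0.0007
```

The stiff slope (10 N/mm) now starts at about 0.102 instead of 0.096. The free top is at 0.1034, so about 1 mm of rocking is left. I take the knob anew for about 18° more.

move_arm(
  deltas=[
    [-1, 0, 0, -0.3, 0],
    [-1, 0, 0, -0.7, 0],
    [0.55, 0, 0, -0.7, 0],
    [0.55, 0, 0, 0, -0.05],
    [0.55, 0, 0, 0, -0.05],
    [0.55, 0, 0, 0, 0],
    [0.55, 0, 0, 0, 0],
    [0.55, 0, 0, 0, 0],
    [0.55, 0, 0, 0, 0],
    [0.55, 0, 0, 0, 0],
    [0.55, 0, 0, 0, 0],
    [0.55, 0, 0, 0, 0],
  ],
)

```text
time: 33.68
ee_pos: [0.4857, -0.087, 0.1432]
eef_rot: [0.659, 0.752, -0.0, -0.0]
ft_force: [0.3, 0.0, -0.1]
width: 0.0591
```

```bash
python3 - <<'E'
from h import *
st=r.read_state();print(st['joint_positions'].round(2),st['ee_pos'].round(4),st['eef_rot'].round(4),st['ft_force'].round(2),st['torque'].round(3),st['width'])
R=Rn.from_quat(st['eef_rot']).as_matrix();print(R.round(3))
for c in ['wrist','side']:
    save(c,c+'11.png')
    for l in ['knob_grip','heavy_corner','stand','stand_handle']:
        for d in r.tip_of(c,l)[:2]: print(c,l,round(d['confidence'],2),np.round(toworld(c,d['position'],st),4))
E
```

```text
[-0.6   0.11  0.74  1.94 -0.08  1.13  0.3 ] [ 0.4857 -0.087   0.1432] [ 6.594e-01  7.518e-01 -0.000e+00 -1.000e-04] [ 0.29  0.02 -0.11] [-0.079  0.045 -0.039] 0.05914018254683492
[[-0.13   0.991 -0.   ]
 [ 0.991  0.13   0.   ]
 [ 0.    -0.    -1.   ]]
wrist knob_grip 0.85 [ 0.4875 -0.0898  0.0871]
wrist stand 0.73 [ 0.5399 -0.1705  0.0121]
side knob_grip 0.47 [ 0.4819 -0.095   0.0873]
side heavy_corner 0.91 [ 0.5966 -0.2447  0.0607]
side stand 0.61 [ 0.5423 -0.1684  0.0138]
side stand_handle 0.56 [ 0.537  -0.1968  0.1531]
```

View pics/wrist11.png

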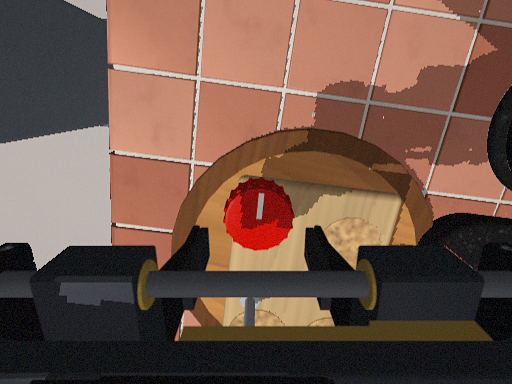

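The mark at (260,200) points up: by the image about 177° in total, agreeing with the 178° commanded. Now the last small stroke.

move_arm(
  deltas=[
    [0.55, -0.1, 0.04, 0, 0],
    [0.55, 0, 0, 0.5, 0],
    [0.55, 0, 0, 0.8, 0],
    [0.55, 0, 0, 0.8, 0],
    [0.55, 0, 0, 0.5, 0],
    [0.55, 0, 0, 0.27, 0],
    [0.55, 0, 0, 0, 0],
    [-1, 0, 0, 0, 0],
    [-1, 0, 0, 0, 0],
    [-1, 0, 0, 0, 0],
    [-1, 0, 0, 0, 0],
    [-1, 0, 0, 0, 0],
  ],
)

```text
time: 35.18
ee_pos: [0.4874, -0.0893, 0.0721]
eef_rot: [0.659, 0.752, 0.001, 0.0]
ft_force: [-0.6, 0.1, 4.1]
width: 0.0518
```

move_arm(
  deltas=[
    [-1, 0, 0, 0, 0],
    [-1, 0, 0, 0, 0],
    [-1, 0, 0, 0, 0.05],
    [-1, 0, 0, 0, 0.05],
    [-1, 0, 0, 0, 0.05],
    [-1, 0, 0, 0, 0.05],
    [-1, 0, 0, 0, 0],
  ],
)

```text
time: 35.77
ee_pos: [0.4876, -0.0892, 0.0719]
eef_rot: [0.77, 0.638, 0.0, 0.0]
ft_force: [0.6, 0.9, 4.1]
width: 0.0519
```

```bash
python3 - <<'E'
from h import *
st=r.read_state();print(st['ee_pos'].round(4),st['eef_rot'].round(4),st['ft_force'].round(2),st['torque'].round(3),st['width'])
E
```

```text
[ 0.4876 -0.0892  0.0719] [7.698e-01 6.383e-01 5.000e-04 3.000e-04] [0.6  0.85 4.12] [ 0.09  -0.177 -0.032] 0.05193160559753339
```

move_arm(
  deltas=[
    [0.55, 0, 0, 0, 0],
    [0.55, 0, 0, 0, 0],
    [0.55, 0, 0, 0, 0],
    [0.55, 0, 0, 0, 0],
    [0.55, 0, 0, -0.4, 0],
    [0.55, 0, 0, -0.7, 0],
    [0.55, 0, 0, -0.7, 0],
    [-1, 0, 0, 0, 0],
    [-1, 0, 0, 0, 0],
    [-1, 0, 0, 0, 0],
    [-1, 0, 0, 0, 0],
    [-1, 0, 0, 0, 0],
  ],
)

```text
time: 36.77
ee_pos: [0.4865, -0.0894, 0.116]
eef_rot: [0.769, 0.64, -0.0, -0.0]
ft_force: [0.9, -0.1, -0.5]
width: 0.042
```

move_arm(
  deltas=[
    [-1, 0, 0, 0, 0],
    [-1, 0, 0, 0, 0],
    [-1, 0, 0, 0, 0],
    [-1, 0, 0, 0, 0],
    [-1, 0, 0, 0, 0],
    [-1, 0, 0, 0, 0],
    [-1, 0, 0, 0, 0],
    [-1, 0, 0, 0, 0],
  ],
)

```text
time: 37.43
ee_pos: [0.487, -0.0894, 0.1165]
eef_rot: [0.769, 0.64, 0.0, -0.0]
ft_force: [-0.0, 0.2, -0.5]
width: 0.0009
```

move_arm(
  deltas=[
    [-1, 0, 0, 0.25, 0],
    [-1, 0, 0, 0.2, 0],
    [-1, 0, 0, 0.06, 0],
    [-1, 0, 0, 0, 0],
    [-1, 0, 0, 0, 0],
  ],
)

```text
time: 37.85
ee_pos: [0.487, -0.0894, 0.1036]
eef_rot: [0.769, 0.64, -0.0, -0.0]
ft_force: [0.3, 0.1, -0.4]
width: 0.0006
```

move_arm(
  deltas=[
    [-1, 0, 0, 0.02, 0],
    [-1, 0, 0, 0, 0],
  ],
)

```text
time: 38.02
ee_pos: [0.487, -0.0894, 0.1033]
eef_rot: [0.769, 0.64, 0.0, -0.0]
ft_force: [-1.8, 0.6, 4.1]
width: 0.0007
```

move_arm(
  deltas=[
    [-1, 0, 0, 0.02, 0],
    [-1, 0, 0, 0, 0],
  ],
)

```text
time: 38.18
ee_pos: [0.4867, -0.0892, 0.1029]
eef_rot: [0.769, 0.64, -0.0, -0.0]
ft_force: [-4.0, 2.0, 6.5]
width: 0.0004
```

move_arm(
  deltas=[
    [-1, 0, 0, 0.02, 0],
    [-1, 0, 0, 0, 0],
  ],
)

```text
time: 38.35
ee_pos: [0.4865, -0.089, 0.1025]
eef_rot: [0.769, 0.64, -0.0, -0.001]
ft_force: [-6.1, 2.3, 10.4]
width: 0.0003
```

move_arm(
  deltas=[
    [-1, 0, 0, 0.02, 0],
    [-1, 0, 0, 0, 0],
  ],
)

```text
time: 38.52
ee_pos: [0.4864, -0.089, 0.1022]
eef_rot: [0.769, 0.64, -0.0, -0.001]
ft_force: [-8.6, 2.8, 15.8]
width: 0.0004
```

move_arm(
  deltas=[
    [-1, 0, 0, 0.02, 0],
    [-1, 0, 0, 0, 0],
  ],
)

```text
time: 38.68
ee_pos: [0.4864, -0.0889, 0.102]
eef_rot: [0.769, 0.64, -0.0, -0.001]
ft_force: [-11.0, 3.7, 20.5]
width: 0.0006
```

Rocking is down to about 0.5 mm: the slope turns stiff (18 N/mm) at about 0.1026. I add about 10° (0.4 mm) to close it.

move_arm(
  deltas=[
    [-1, 0, 0, -0.3, 0],
    [0.55, 0, 0, -0.7, 0],
    [0.55, 0, 0, -0.5, 0],
    [0.55, 0, 0, 0, -0.05],
    [0.55, 0, 0, 0, -0.05],
    [0.55, 0, 0, 0, 0],
    [0.55, 0, 0, 0, 0],
    [0.55, 0, 0, 0, 0],
    [0.55, 0, 0, 0, 0],
    [0.55, 0, 0, 0, 0],
    [0.55, 0, 0, 0, 0],
    [0.55, 0, 0, 0, 0],
  ],
)

```text
time: 39.68
ee_pos: [0.487, -0.0894, 0.1387]
eef_rot: [0.716, 0.698, -0.0, -0.0]
ft_force: [0.2, -1.0, -0.7]
width: 0.0638
```

```bash
python3 - <<'E'
from h import *
st=r.read_state();print(st['ee_pos'].round(4),st['eef_rot'].round(4),st['ft_force'].round(2),st['torque'].round(3),st['width'])
for c in ['wrist']:
    save(c,c+'12.png')
    for l in ['knob_grip','stand','board_top']:
        for d in r.tip_of(c,l)[:2]: print(c,l,round(d['confidence'],2),np.round(toworld(c,d['position'],st),4))
E
```

```text
[ 0.487  -0.0894  0.1387] [ 0.7163  0.6978 -0.     -0.    ] [ 0.21 -1.   -0.68] [-0.067  0.043  0.023] 0.06379555782883332
wrist knob_grip 0.86 [ 0.4865 -0.0917  0.0866]
wrist stand 0.76 [ 0.5378 -0.1688  0.0149]
```

View pics/wrist12.png

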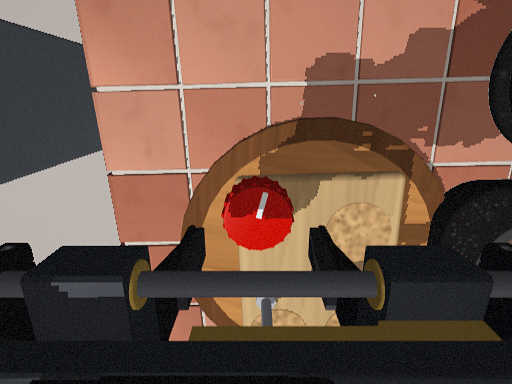

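The knob is still centred between the fingers at (258,214), and the mark has moved on as expected (tip at (265,196)).

move_arm(
  deltas=[
    [0.55, 0, 0, 0.5, 0],
    [0.55, 0, 0, 0.8, 0],
    [0.55, 0, 0, 0.7, 0],
    [0.55, 0, 0, 0.5, 0],
    [0.55, 0, 0, 0.19, 0],
    [0.55, 0, 0, 0, 0],
    [-1, 0, 0, 0, 0],
    [-1, 0, 0, 0, 0],
    [-1, 0, 0, 0, 0],
    [-1, 0, 0, 0, 0],
    [-1, 0, 0, 0, 0],
    [-1, 0, 0, 0, 0],
  ],
)

```text
time: 40.88
ee_pos: [0.4875, -0.0893, 0.072]
eef_rot: [0.716, 0.698, 0.001, 0.0]
ft_force: [0.6, -0.1, 1.9]
width: 0.0513
```

move_arm(
  deltas=[
    [-1, 0, 0, 0, 0],
    [-1, 0, 0, 0, 0.037],
    [-1, 0, 0, 0, 0.037],
    [-1, 0, 0, 0, 0.037],
    [-1, 0, 0, 0, 0],
  ],
)

```text
time: 41.3
ee_pos: [0.4876, -0.0892, 0.0718]
eef_rot: [0.775, 0.632, 0.0, 0.0]
ft_force: [1.1, 0.5, 3.2]
width: 0.0517
```

```bash
python3 - <<'E'
from h import *
st=r.read_state();print(st['ee_pos'].round(4),st['eef_rot'].round(4),st['ft_force'].round(2),st['torque'].round(3),st['width'])
E
```

```text
[ 0.4876 -0.0892  0.0718] [7.751e-01 6.319e-01 5.000e-04 3.000e-04] [1.14 0.55 3.2 ] [ 0.033 -0.303 -0.093] 0.051707901905729936
```

move_arm(
  deltas=[
    [0.55, 0, 0, 0, 0],
    [0.55, 0, 0, 0, 0],
    [0.55, 0, 0, 0, 0],
    [0.55, 0, 0, 0, 0],
    [0.55, 0, 0, -0.4, 0],
    [0.55, 0, 0, -0.7, 0],
    [0.55, 0, 0, -0.7, 0],
    [-1, 0, 0, 0, 0],
    [-1, 0, 0, 0, 0],
    [-1, 0, 0, 0, 0],
    [-1, 0, 0, 0, 0],
    [-1, 0, 0, 0, 0],
  ],
)

```text
time: 42.3
ee_pos: [0.4866, -0.0894, 0.116]
eef_rot: [0.774, 0.633, -0.0, -0.0]
ft_force: [-0.3, -0.8, 0.2]
width: 0.042
```

move_arm(
  deltas=[
    [-1, 0, 0, 0, 0],
    [-1, 0, 0, 0, 0],
    [-1, 0, 0, 0, 0],
    [-1, 0, 0, 0, 0],
    [-1, 0, 0, 0, 0],
    [-1, 0, 0, 0, 0],
    [-1, 0, 0, 0, 0],
    [-1, 0, 0, 0, 0],
  ],
)

```text
time: 42.97
ee_pos: [0.487, -0.0894, 0.1165]
eef_rot: [0.774, 0.633, 0.0, -0.0]
ft_force: [0.1, -0.3, 0.7]
width: 0.0009
```

move_arm(
  deltas=[
    [-1, 0, 0, 0.25, 0],
    [-1, 0, 0, 0.2, 0],
    [-1, 0, 0, 0.06, 0],
    [-1, 0, 0, 0, 0],
    [-1, 0, 0, 0, 0],
  ],
)

```text
time: 43.38
ee_pos: [0.4868, -0.0893, 0.1035]
eef_rot: [0.774, 0.633, -0.0, -0.0]
ft_force: [0.5, 0.7, 0.2]
width: 0.0001
```

move_arm(
  deltas=[
    [-1, 0, 0, 0.02, 0],
    [-1, 0, 0, 0, 0],
  ],
)

```text
time: 43.55
ee_pos: [0.4868, -0.0892, 0.1032]
eef_rot: [0.774, 0.633, -0.0, -0.0]
ft_force: [-2.0, 1.0, 5.1]
width: 0.0002
```

move_arm(
  deltas=[
    [-1, 0, 0, 0.02, 0],
    [-1, 0, 0, 0, 0],
  ],
)

```text
time: 43.72
ee_pos: [0.4866, -0.0891, 0.1029]
eef_rot: [0.774, 0.633, -0.0, -0.001]
ft_force: [-3.9, 1.6, 9.2]
width: 0.0002
```

move_arm(
  deltas=[
    [-1, 0, 0, 0.02, 0],
    [-1, 0, 0, 0, 0],
  ],
)

```text
time: 43.88
ee_pos: [0.4866, -0.089, 0.1027]
eef_rot: [0.774, 0.633, -0.0, -0.001]
ft_force: [-7.5, 2.4, 13.8]
width: 0.0004
```

move_arm(
  deltas=[
    [-1, 0, 0, 0.02, 0],
    [-1, 0, 0, 0, 0],
  ],
)

```text
time: 44.05
ee_pos: [0.4865, -0.089, 0.1024]
eef_rot: [0.774, 0.633, -0.0, -0.001]
ft_force: [-10.2, 1.9, 18.4]
width: 0.0006
```

It is stiff from first touch now, with a near-constant 4–5 N per 0.5 mm commanded step, so no rocking is left. I withdraw straight up and look over the result.

move_arm(
  deltas=[
    [-1, 0, 0, -0.3, 0],
    [-1, 0, 0, -0.7, 0],
    [-1, 0, 0, -0.9, 0],
    [-1, 0, 0, -0.9, 0],
    [-1, 0, 0, -0.9, 0],
    [-1, 0, 0, -0.9, 0],
    [-1, 0, 0, -0.5, 0],
    [-1, 0, 0, 0, 0],
    [-1, 0, 0, 0, 0],
    [-1, 0, 0, 0, 0],
  ],
)

```text
time: 44.88
ee_pos: [0.4866, -0.0894, 0.2284]
eef_rot: [0.774, 0.633, -0.0, -0.0]
ft_force: [-0.1, 0.6, -0.1]
width: 0.0009
```

```bash
python3 - <<'E'
from h import *
st=r.read_state();print(st['time'],st['ee_pos'].round(4),st['ft_force'].round(2),np.abs(st['joint_vel']).max())
for c in ['wrist','side']:
    save(c,c+'13.png')
    for l in ['knob_grip','stand','heavy_corner','stand_handle','board_top']:
        for d in r.tip_of(c,l)[:1]: print(c,l,round(d['confidence'],2),np.round(toworld(c,d['position'],st),4))
a=cv2.imread('pics/side13.png')[100:230,190:330];cv2.imwrite('pics/c13.png',cv2.resize(a,None,fx=4,fy=4,interpolation=cv2.INTER_CUBIC))
E
```

```text
44.8833 [ 0.4866 -0.0894  0.2284] [-0.07  0.62 -0.07] 0.007917652418999471
wrist knob_grip 0.61 [ 0.4856 -0.0904  0.0909]
wrist stand 0.77 [ 0.5393 -0.1686  0.0143]
side knob_grip 0.47 [ 0.4898 -0.0909  0.0862]
side heavy_corner 0.56 [ 0.601  -0.2463  0.0575]
```

View pics/wrist13.png

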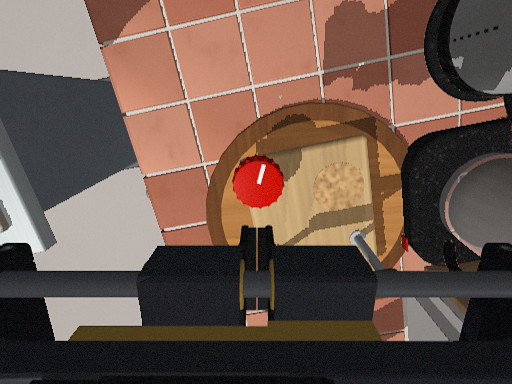

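View pics/c13.png

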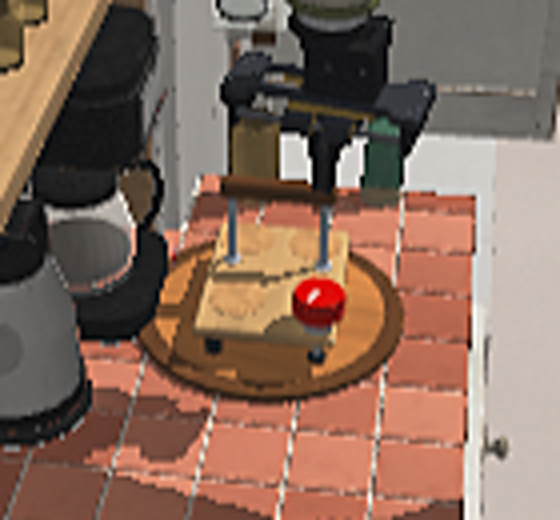

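The stand is level on the board. In the side crop both near feet, (212,345) and (316,355), are down, and the middle is about 13 mm from the board's centre. The gripper hangs clear and the forces are zero, so I hand in.

```bash
python3 - <<'E'
from bench import r
print(r.close_job())
E
```

```text
the job is handed in; nothing more can be done
None
```

The stand is on the serving board, released, with the short foot screwed down until it no longer rocks. I handed the job in at about 45 s; it reports no verdict.

**Carrying:** I carried the stand by its handle to the board and turned it to about -90° to keep clear of the coffee machine. My first grip closed late and came up empty, without moving the stand, so I repeated it.

**Screwing:** A first press on the knob suggested a gap of about 7.5 mm. I turned the knob clockwise in four grips, 81°, 81°, 16° and 18°, then a fifth of about 10°. That makes about 206°, or 8.6 mm of foot travel. The press readings ran low because the knob tilts as it sinks, so the true gap came out nearer 8.5 mm. The white mark agreed with the commanded turn where I measured it (177° seen against 178° commanded).

**Last checks:**
- **Rocking:** the final press was stiff from first touch, rising evenly to 18 N over about 1 mm. The press before it still showed about 0.5 mm of rocking.
- **Lean:** I did not measure tilt. The side picture showed the stand looking level.
- **Position:** the press tests slid the stand a few mm, and its middle ended about 13 mm from the board's centre.
- **Gripper:** it hung clear above the knob with the force reading near zero.
- **Detections:** the last side view found neither the handle nor the board centre, so the final position rests on the wrist view, with the side camera's knob and heavy corner within a few mm of it.

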